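# Rehang the lift-off door of the tube-loading bay

## Robot

A 6-joint arm with a two-finger parallel gripper is mounted at the origin on the work surface. World frame = base frame: x ahead of the robot, y to its left, z up, the work surface at z = 0. Lengths are in mm, angles in rad, forces in N, time in s.
With the tool pointing down it reaches from about 300 to 775 mm from the base axis. Payload 14.6 kg.
Tool frame: the origin (TCP) lies between the finger pads; the fingertips stand 19 mm ahead of it and the grasp point (between the pads) is the TCP; z points along the fingers, y is the line along which they close (so a half turn about z gives the same grasp; the last joint's range is limited). The gripper opens to 94 mm and grips with 3 to 60 N. Pads are 16 mm wide; open, the fingers measure 119 mm over their backs; the gripper's body (75 mm by 177 mm) begins 78 mm behind the grasp point.
Start: joints at [1.049, 0.3, 1.521, -0, 1.321, -0.067], TCP at [241.601, 494.083, 224.446] pointing down, gripper open.
Joint ranges: [-3.03, 3.03], [-0.79, 2.21], [0.23, 2.52], [-1.04, 4.18], [0, 3.07], [-2.55, 2.55]. Speed limits (rad/s): [2.22, 2.22, 2.57, 3.14, 3.14, 3.14].

## Interface

Orientations are given as [roll, pitch, yaw] about the fixed x, y, z axes, in that order (R = Rz(yaw) Ry(pitch) Rx(roll)).
In Python, from cell import monitor, imaging, job, find_in, trace gives the robot as it stands. The module is installed in compiled form; this text tells all that it offers.
- The arm moves only by the tool arm_command, never from a script. Its argument "steps" is a list of rows, each a list of 5 numbers: the opening, from 0 (shut) to 1 (fully open), then the shift along the tool's x, y, z in mm, then the turn about the tool's z in degrees. In form: [[gripper, dx, dy, dz, turn], ...]. A call has 1 to 20 rows; each row is the pose to reach, as a shift and turn from the pose commanded when the call began, along the tool's axes at that moment; what a row does not reach only later rows make up. A row lasts 1/8 s, in which the tool goes at most 62.5 mm and 10.7 degrees, less where a joint would pass 70% of its speed; a pose out of reach is approached as far as the arm can. A call with a gripper value outside its range is refused whole. The fingers move at their own pace and stop on an object; "force" is the grip in N (left out, the last holds). Time passes only in rows, so rows that repeat a pose let the fingers close. It gives the time, the measured TCP pose, the force, the opening and the grip force at its end, in the units of the state.
- monitor.read_state(): the state, without advancing time (a new reading comes with each control period).
- imaging.camera(name): name is "scene" or "side" or "wrist"; returns a dict with "img" (400x640x3 uint8, red, green, blue), "mtx" (3x3 intrinsics, pixels), "D" ([k1, k2, p1, p2, k3] as OpenCV has them; the pictures are not rectified), "view" (4x4, takes a point from world to camera coordinates). Camera axes: x right, y down, z forward; pixel columns grow to the right and rows downward; lengths in mm; the calibration is good to about 2 mm. A picture is of the moment at which its call begins. There is no depth.
- job.sign_off(): hands the job in; it is judged then, once.
Trained networks look in a picture, given as the dict that the camera call returned (one of the last four; its "shot" number tells which), for a name from the list of things; names that differ only in an ending like _2 or _b are one class to them, and where a whole thing is asked for, a point or a joint stands for the part that bears it (a point fixed in the world has none). Each returns a list of dicts, best first, with "p" (0 to 1); they miss things now and then, are a little off and sometimes report something else, mostly with a low value. They report only what shows in the picture. A call takes as long as a camera call. They do not tell look-alikes from the thing itself.
- find_in(picture, target): "rect" ([centre column, centre row, width, height] in pixels, round what is visible of it).
- trace(picture, target): "region" (400x640 bool, what is visible of it) and "rect" ([centre column, centre row, width, height] in pixels, round what is visible of it).
The state is a dict: "clock": time; "joints": joint angles; "qd": joint speeds; "effort": joint torques, N m; "eef_pos": TCP position; "eef_rot": TCP orientation; "wrist_force": force on the tool from outside, world axes, zero at the start; "moment": the same for the moment, N m; "finger_gap": finger opening in mm; "finger_force": force on a finger pad.
Only numpy, scipy, OpenCV 4.12 (cv2) and the standard library are available. Lean on these libraries where they do the work, as an engineer would, in place of code of your own. Each camera call takes 0.05 s, during which the arm holds its last target. There are 200 camera calls.

## Task

The door of the tube-loading bay has been taken off for cleaning and stands in the slotted stand: lift it out and hang it back on the bay, both knuckles lowered all the way down over their two hinge pins while the door stands open, then swing it shut against its stop under the keeper and leave it hanging there. The hinge plate can sit anywhere along its slots, so find the pins by feel and press only gently; do not disturb the tubes, bottles and other things about.

Things in the scene. Friction and masses are not known exactly. Their poses are not given: they have to be found in the camera images.
- bay: fixed white open-topped loading bay, base 160 (x) x 240 (y) x 30 mm, origin at the centre of its underside on the bench, z up; walls to 80 high at the back (-x) and sides. The doorway looks to its own +x; hinge post (to 146 high) at the front -y corner, keeper post at the front +y corner. Pressing the door on the bay or its pins with over 35 N is damage
- hinge_mark (a point): reference mark beside the lower pin, level with its seat: bay x 116, y -115, z 50 (mm); axes are the bay's. The steel hinge plate is bolted in slots along the bay's y, so the real hinge axis lies 4 to 26 mm from this mark towards bay +y (slot middle 15), at the same x. How far is NOT measured; the plate holds still under gentle pushes; find the pins by feel or sight
- pin_mark (a point): the same mark at the upper pin's seat, 80 mm above hinge_mark. Both pins stand upright on one axis: 10 mm thick, 18 long above their seats, the top 1.5 tapering to 7 thick. They are greased; each rises from a bracket 12 thick that comes from the hinge post, topped by a friction washer 19 across (the seat), so the door swings stiffly and stays about where it is left, within some mm
- keeper (a point): on the keeper post's face (the stop), bay x 112, y 90, z 95 mm; the face spans y 45 to 120 and the shut door's back rests on it. The keeper's roof (underside z 167, top 175, x 80 to 152, y 40 to 120) overhangs the shut door's free top corner, so the door goes on only when open by 20 degrees or more; it opens to bay +x, freely to 90 degrees and beyond
- door_grip (a point): middle of the door's grip rail: a bar 12 mm thick, 60 long, 25 high on the middle of its top edge; grasp it from above across the 12 mm. Axes: x through the door (faces alike), y from hinge edge to free edge, z up. Door: grey framed clear panel 150 wide, 8 thick, 130 high, underside 142.5 below this point, hinge axis 89 to -y; 0.26 to 0.40 kg, balanced near here; starts upright in the stand
- door: the whole door; origin at the middle of its underside, axes as door_grip; when hung its underside is 30 mm above the bench; shut, its axes are parallel to the bay's; opening turns it clockwise seen from above
- knuckle_low (a point): centre of the lower end face of the lower knuckle, a steel tube 22 mm outside, 13 bore, 20 high, open right through, on the door's hinge axis, 20 above the door's underside. When fully down this point is at bay z 50, on its bracket. Off by about 14 or more it drops beside the pin instead of over it and then gives freely to one side
- knuckle_up (a point): the same for the upper knuckle, 80 mm above the lower one (at bay z 130 when fully down)
- door_free (a point): middle of the door's free edge, 164 mm from the hinge axis, half-way up the panel; at bay x 116 when the door is shut
- stand: fixed grey stand 100 x 130 x 12 mm with two rails along its own y, 90 long, rising to 36, that leave a slot 11.4 wide in which the door stands, door y along stand y; lift the door 30 or more straight up to clear it. Origin at the centre of its underside
- tuberack: pale comb-shaped rack of capped sample tubes, 30 x 150 x 55, tubes to 94 high, standing on the bay's floor at the back (mm); origin at its underside; leave alone
- tuberack2: a second such tube rack, loose on the bench (mm); origin at its underside; leave alone
- reagent: black reagent bottle, 54 across, 130 high (mm); origin at its underside; leave alone
- beaker: glass beaker, 70 across, 90 high (mm); origin at its underside; leave alone
- jar: amber jar, 60 across, 70 high (mm); origin at its underside; leave alone
- tipbox: blue box of pipette tips, 85 x 120 x 55 (mm); origin at its underside; leave alone
- driver: screwdriver, 170 long, lying on the bench (mm); origin at its underside; leave alone
Not all that is in view belongs to the job. What is shaped like the door but blue is not meant.

How it is judged (in metres and radians):
On the way:
1. the door hangs fully down on both pins while standing open, its free edge at least 40 mm out from the shut plane (z of knuckle_low in the frame of bay between 0.046 and 0.054 m and x of knuckle_low in the frame of bay between 0.109 and 0.123 m and y of knuckle_low in the frame of bay between -0.118 and -0.082 m and z of knuckle_up in the frame of bay between 0.126 and 0.134 m and x of knuckle_up in the frame of bay between 0.109 and 0.123 m and y of knuckle_up in the frame of bay between -0.118 and -0.082 m and angle between door_grip's own z axis and vertical below 0.1 rad and x of door_free in the frame of bay above 0.156 m), for 0.2 s.
At the end, for the whole second after the job is handed in: both knuckles are down on their brackets (within 4 mm in height, and on the pins), the door is upright within 0.1 rad, shut with its free edge within 12 mm of the shut plane, let go and at rest (z of knuckle_low in the frame of bay between 0.046 and 0.054 m and x of knuckle_low in the frame of bay between 0.109 and 0.123 m and y of knuckle_low in the frame of bay between -0.118 and -0.082 m and z of knuckle_up in the frame of bay between 0.126 and 0.134 m and x of knuckle_up in the frame of bay between 0.109 and 0.123 m and y of knuckle_up in the frame of bay between -0.118 and -0.082 m and angle between door_grip's own z axis and vertical below 0.1 rad and x of door_free in the frame of bay between 0.104 and 0.128 m and linear speed of door below 0.02 m/s); the robot touches nothing.
It fails at once if the door is pressed on the bay or its pins with more than 35 N (contact force between door and bay above 35 N).
It fails at once if a bystander (tube racks, reagent bottle, beaker, jar, tip box, screwdriver) is moved by more than 25 mm (distance of any of tuberack, tuberack2, reagent, beaker, jar, tipbox, driver from where it was at the start of the episode above 0.025 m).
It also fails if it takes over 72 s, if anything falls off the work surface, if the arm or the gripper's body presses on something with over 40 N, if the wrist force passes 120 N, or if a joint passes its speed limit or range.

## Working session

There is one attempt and no reset: what is moved stays moved. The work goes in short steps, Python scripts to look and compute and a tool call to move; the robot and the scene stay as the last step left them, time stands still between calls to the robot, and variables do not carry over. Pictures are saved under pics/ and viewed, at most 10 in all, crops included, and the job is handed in when it is done.

Besides the shell and the picture viewer there is one more tool, called after "Emit:" as a command line: name --pt "numbers of a row" for each row, then --argument value for the rest. arm_command: Moves the arm, as the interface text tells. Its arguments: {"type":"object","properties":{"steps":{"type":"array","items":{"type":"array","items":{"type":"number"}}},"force":{"type":"number"}},"required":["steps"]}

```bash
mkdir -p pics
cat > h.py <<'E'
import numpy as np, cv2
from cell import monitor, imaging, job, find_in, trace
def shot(n, save=None):
    p=imaging.camera(n)
    if save: cv2.imwrite('pics/'+save,p['img'][:,:,::-1])
    return p
def proj(p,X):
    V=np.array(p['view'],float); X=np.atleast_2d(np.array(X,float))
    r,_=cv2.Rodrigues(V[:3,:3]); o,_=cv2.projectPoints(X,r,V[:3,3],np.array(p['mtx'],float),np.array(p['D'],float)); return o[:,0]
def ray(p,uv):
    V=np.array(p['view'],float); n=cv2.undistortPoints(np.array([[uv]],float),np.array(p['mtx'],float),np.array(p['D'],float))[0,0]
    R=V[:3,:3]; return -R.T@V[:3,3], R.T@np.array([n[0],n[1],1])
def atz(p,uv,z):
    c,d=ray(p,uv); return c+d*(z-c[2])/d[2]
def tri(l):
    A=np.zeros((3,3));b=np.zeros(3)
    for p,uv in l:
        c,d=ray(p,uv); d=d/np.linalg.norm(d); M=np.eye(3)-np.outer(d,d); A+=M;b+=M@c
    return np.linalg.solve(A,b)
E
python3 - <<'E'
from h import *
np.set_printoptions(precision=1,suppress=True)
s=monitor.read_state();print(s)
P={n:shot(n,n+'0.png') for n in('scene','side')}
for n,p in P.items():
    c,d=ray(p,(320,200));print(n,c,d)
    for t in['bay','door','stand','door_grip','knuckle_low','knuckle_up','door_free','tuberack','tuberack2','reagent','beaker','jar','tipbox','driver']:
        print(n,t,[(round(float(q['p']),2),[int(v) for v in q['rect']]) for q in find_in(p,t)[:3]])
E
```

```text
{'clock': 0.0, 'joints': array([ 1. ,  0.3,  1.5, -0. ,  1.3, -0.1]), 'qd': array([ 0.,  0.,  0., -0.,  0., -0.]), 'effort': array([  0. , -53.2, -35.3,   0.1,   0. ,   0. ]), 'eef_pos': array([241.5, 493.9, 223.9]), 'eef_rot': array([-3.1, -0. ,  2.7]), 'wrist_force': array([0.9, 0. , 0.3]), 'moment': array([-0.,  0., -0.]), 'finger_force': 0.0, 'finger_gap': 94.06877379929303}
scene [1196.4 -463.2 1041.3] [-0.5  0.3 -0.8]
scene bay [(0.71, [380, 164, 126, 83]), (0.51, [240, 237, 48, 22])]
scene door [(0.67, [292, 342, 44, 93]), (0.63, [231, 211, 72, 41]), (0.56, [185, 165, 47, 60])]
scene stand [(0.82, [241, 237, 49, 23]), (0.68, [358, 143, 45, 45])]
scene door_grip [(0.84, [231, 211, 74, 41]), (0.82, [187, 166, 39, 58]), (0.76, [291, 342, 46, 94])]
scene knuckle_low [(0.95, [231, 212, 74, 47]), (0.87, [294, 342, 41, 94]), (0.7, [186, 165, 43, 62])]
scene knuckle_up [(0.97, [230, 212, 77, 43]), (0.91, [186, 162, 41, 58]), (0.56, [292, 345, 47, 93])]
scene door_free [(0.96, [187, 166, 39, 67]), (0.92, [231, 212, 74, 45]), (0.61, [291, 346, 44, 90])]
scene tuberack [(0.88, [471, 168,
[... 782 characters left out ...]
, 252, 55, 50]), (0.59, [241, 289, 66, 47])]
side knuckle_up [(0.91, [242, 290, 64, 48]), (0.76, [318, 262, 15, 63]), (0.58, [441, 250, 54, 50])]
side door_free [(0.95, [238, 287, 65, 46]), (0.72, [318, 264, 20, 69]), (0.71, [386, 227, 20, 29])]
side tuberack [(0.87, [278, 182, 13, 35]), (0.8, [327, 150, 24, 24])]
side tuberack2 [(0.87, [278, 182, 13, 35]), (0.8, [327, 150, 24, 24])]
side reagent [(0.82, [302, 240, 17, 35]), (0.21, [297, 176, 70, 79])]
side beaker [(0.97, [385, 227, 20, 34]), (0.49, [318, 261, 15, 60])]
side jar [(0.85, [388, 196, 12, 23])]
side tipbox [(0.88, [319, 338, 55, 57]), (0.18, [388, 197, 19, 18])]
side driver [(0.8, [388, 315, 33, 16]), (0.68, [296, 175, 68, 76])]
```

Run:
```python
import cv2
a=cv2.imread('pics/scene0.png')[80:400,120:520];cv2.imwrite('pics/a.png',cv2.resize(a,(750,600),interpolation=2))
a=cv2.imread('pics/side0.png')[120:360,190:490];cv2.imwrite('pics/b.png',cv2.resize(a,(750,600),interpolation=2))
```

```text
(no output)
```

View pics/a.png

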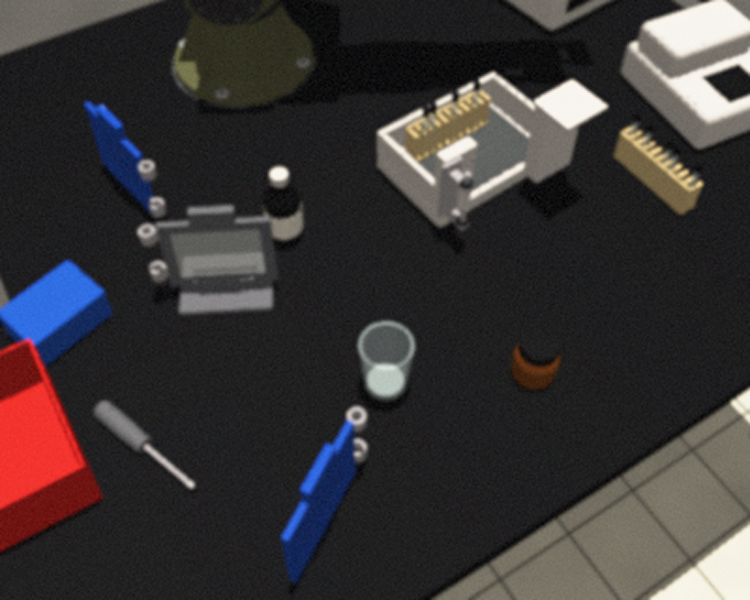

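View pics/b.png

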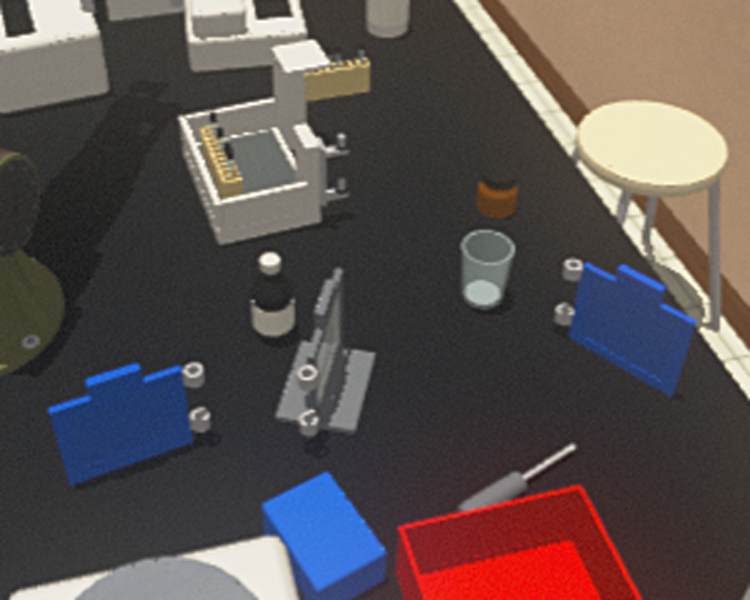

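Seen: the grey framed door stands in the stand at scene (231,211) and side (318,262), knuckles towards the side camera. The look-alikes are both blue: scene (186,165)/side (240,290) and scene (292,342)/side (440,250). I choose the grey one. The bay is at scene (380,164), with its doorway facing the scene camera.

```bash
cat > fit.py <<'E'
from h import *
from scipy.optimize import least_squares
np.set_printoptions(precision=2,suppress=True)
def T(q,P):
    x,y,z,w=q; P=np.array(P,float); c,s=np.cos(w),np.sin(w)
    return np.c_[x+c*P[:,0]-s*P[:,1], y+s*P[:,0]+c*P[:,1], z+P[:,2]]
def fit(obs,q0,freez):
    def f(v):
        q=v if freez else [v[0],v[1],q0[2],v[2]]
        return np.concatenate([(proj(p,T(q,X))-uv).ravel() for p,X,uv in obs])
    v0=q0 if freez else [q0[0],q0[1],q0[3]]
    r=least_squares(f,v0,loss='soft_l1',x_scale=([100,100,100,1] if freez else [100,100,1])); return r.x,f(r.x)
E
python3 - <<'E'
from fit import *
a,b=shot('scene'),shot('side')
A=lambda l:np.array(l)/1.875+[120,80]-.2
B=lambda l:np.array(l)/2.5+[190,120]-.3
X=[[80,40,175],[80,120,175],[152,120,175],[152,40,175],[80,-120,0],[-80,-120,0],[-80,-120,80],[-80,120,80]]
ua=A([[533,97],[572,80],[607,104],[565,128],[440,223],[380,163],[378,133],[493,73]])
ub=B([[283,72],[274,48],[318,42],[328,65],[322,222],[222,243],[213,205],[180,117]])
for w in(0,.5,-.5):
    q,r=fit([(a,X,ua),(b,X,ub)],[300,400,0,w],False);print('bay',q,np.abs(r).mean()); 
print(r.reshape(-1,2))
# pins: tops
ku=tri([(a,A([[147,230]])[0]),(b,B([[307,372]])[0])]);kl=tri([(a,A([[158,268]])[0]),(b,B([[308,418]])[0])]);print('knuckle tops',ku,kl)
bq=[q[0],q[1],0,q[2]]
for dy in(4,15,26):print(dy,proj(a,T(bq,[[116,-115+dy,148],[116,-115+dy,68]])),proj(b,T(bq,[[116,-115+dy,148],[116,-115+dy,68]])))
for t in('reagent','beaker','tipbox','jar','driver','tuberack2'):
    f=[];
    for p in(a,b):
        d=find_in(p,t); f+=[(p,d[0]['rect'][:2])] if d else []
    print(t,tri(f) if len(f)==2 else atz(f[0][0],f[0][1],30))
for z in(155-12.5,):print('grip',tri([(a,A([[212,209]])[0]),(b,B([[329,284]])[0])]))
E
```

```text
bay [422.92 190.99   0.08] 1.0776016625441756
bay [422.92 190.99   0.08] 1.0776016575295535
bay [422.92 190.99   0.08] 1.0776016635159298
[[-0.37  2.14]
 [-0.04 -0.2 ]
 [ 0.22  1.31]
 [ 1.38  0.63]
 [-0.58  3.41]
 [-2.14  2.4 ]
 [-0.9  -0.78]
 [ 0.24 -0.64]
 [ 0.77 -0.85]
 [-1.54 -1.24]
 [-1.94 -1.99]
 [ 0.57 -1.43]
 [-0.76 -0.47]
 [-1.62  0.48]
 [ 0.22 -1.07]
 [-0.95 -1.21]]
knuckle tops [ 399.67 -321.22  129.91] [ 399.51 -320.85   48.06]
4 [[368.83 172.41]
 [366.39 192.78]] [[325.77 172.99]
 [325.82 190.55]]
15 [[372.09 170.58]
 [369.5  190.97]] [[324.75 171.35]
 [324.84 188.87]]
26 [[375.32 168.77]
 [372.59 189.16]] [[323.75 169.72]
 [323.88 187.2 ]]
reagent [ 401.92 -126.7    56.57]
beaker [ 698.31 -133.82   48.41]
tipbox [ 380.21 -471.79   19.79]
jar [781.41  45.27  39.11]
driver [ 615.31 -436.51    3.17]
tuberack2 [391.69 173.41  70.46]
grip [ 448.12 -241.26  176.66]
```

```bash
cat > go.py <<'E'
from h import *
from scipy.spatial.transform import Rotation as Ro
def rel(*targets):
    s=monitor.read_state(); e=s['eef_rot']; R=Ro.from_euler('xyz',e).as_matrix()
    print('now',np.round(s['eef_pos'],1),'rpy',np.round(e,4),'yawdeg',round(np.degrees(e[2]),2),'F',np.round(s['wrist_force'],1),'M',np.round(s['moment'],2),'t',round(s['clock'],2))
    for x,y,z,w in targets:
        d=R.T@(np.array([x,y,z])-s['eef_pos']); t=-(w-np.degrees(e[2])+180)%360-0
        t=(np.degrees(e[2])-w+180)%360-180
        print('rel',np.round(d,1),'turn',round(t,2))
E
python3 -c "
from go import *
rel((446,-246,330,59))"
```

```text
now [241.6 494.1 224.4] rpy [ 3.1416 -0.      2.6868] yawdeg 153.94 F [ 0.7 -0.1 -0.5] M [-0.    0.02  0.03] t 2.2
rel [-508.7 -575.1 -105.6] turn 94.94
```

Emit:
arm_command --pt "1 -40 -45 -60 8" --pt "1 -509 -575 -106 95" --pt "1 -509 -575 -106 95" --pt "1 -509 -575 -106 95" --pt "1 -509 -575 -106 95" --pt "1 -509 -575 -106 95" --pt "1 -509 -575 -106 95" --pt "1 -509 -575 -106 95" --pt "1 -509 -575 -106 95" --pt "1 -509 -575 -106 95" --pt "1 -509 -575 -106 95" --pt "1 -509 -575 -106 95" --pt "1 -509 -575 -106 95" --pt "1 -509 -575 -106 95" --pt "1 -509 -575 -106 95" --pt "1 -509 -575 -106 95" --pt "1 -509 -575 -106 95" --pt "1 -509 -575 -106 95"

```text
clock: 4.45
eef_pos: [446.3, -245.7, 330.6]
eef_rot: [3.141, 0.0, 1.029]
wrist_force: [-0.5, 0.3, -0.4]
finger_gap: 94.1
finger_force: 0.0
```

Run:
```python
from go import *
rel((446,-246,250,59))
p=shot('wrist','w1.png')
np.save('w1.npy',dict(view=p['view'],mtx=p['mtx'],D=p['D']),allow_pickle=True)
```

```text
now [ 446.3 -245.7  330.6] rpy [3.1412 0.     1.0294] yawdeg 58.98 F [-0.5  0.3 -0.4] M [-0.01  0.1   0.02] t 4.45
rel [-0.5 -0.1 80.6] turn -0.02
```

View pics/w1.png

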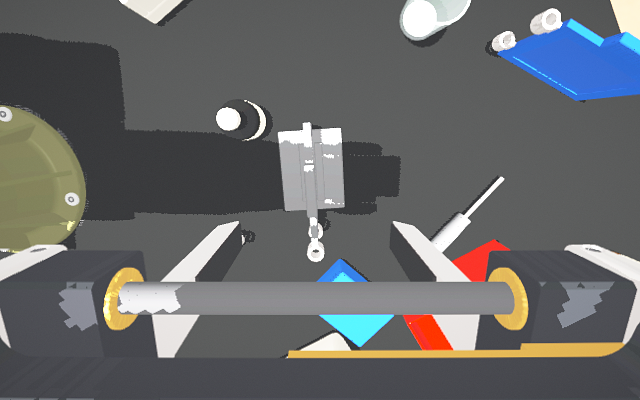

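Run:
```python
import cv2
a=cv2.imread('pics/w1.png')[110:270,260:380];cv2.imwrite('pics/w1c.png',cv2.resize(a,(450,600),interpolation=2))
```

```text
(no output)
```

View pics/w1c.png

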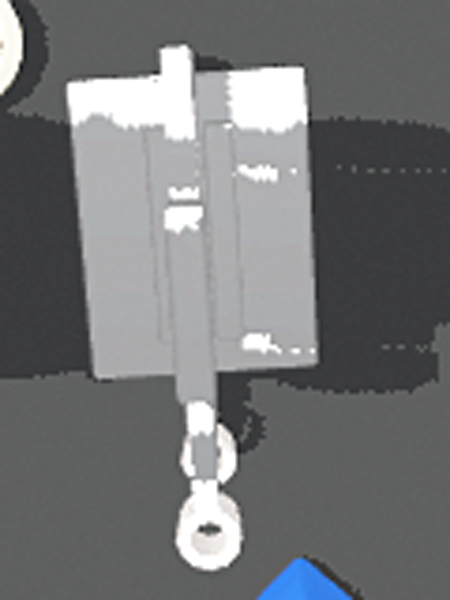

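Run:
```python
from go import *
p=np.load('w1.npy',allow_pickle=True).item()
C=lambda u,v:(u/3.75+260,v/3.75+110)
k=atz(p,C(209,532),132);f=atz(p,C(176,48),142)
r1=atz(p,C(182,204),167);r2=atz(p,C(197,402),167)
for a in(k,f,r1,r2,(r1+r2)/2):print(np.round(a,1))
d=f-k;y=np.degrees(np.arctan2(d[1],d[0]));print('len',np.hypot(*d[:2]),y)
d2=r1-r2;print(np.hypot(*d2[:2]),np.degrees(np.arctan2(d2[1],d2[0])))
u=np.array([np.cos(np.radians(y)),np.sin(np.radians(y)),0]);g=k+89*u;print(g)
rel((g[0],g[1],154.5,y))
```

```text
[ 400.8 -321.7  132. ]
[ 475.  -178.8  142. ]
[ 454.1 -217.7  167. ]
[ 427.  -270.9  167. ]
[ 440.6 -244.3  167. ]
len 161.02594139652362 62.53847678449642
59.7194432301128 63.00780552718851
[ 441.81058859 -242.72559184  132.        ]
now [ 446.3 -245.8  330.6] rpy [3.1414 0.     1.0291] yawdeg 58.97 F [ 0.3  0.8 -0.3] M [-0.02  0.12  0.01] t 4.5
rel [  0.3  -5.4 176.1] turn -3.57
```

Emit:
arm_command --pt "1 0 -6 60 -3.8" --pt "1 0 -6 120 -3.8" --pt "1 0 -6 150 -3.8" --pt "1 0 -6 168 -3.8" --pt "1 0 -6 176 -3.8" --pt "1 0 -6 176 -3.8" --pt "1 0 -6 176 -3.8" --pt "0 0 -6 176 -3.8" --pt "0 0 -6 176 -3.8" --pt "0 0 -6 176 -3.8" --pt "0 0 -6 176 -3.8" --pt "0 0 -6 176 -3.8" --pt "0 0 -6 176 -3.8" --pt "0 0 -6 176 -3.8" --pt "0 0 -6 176 -3.8" --force 40

```text
clock: 6.38
eef_pos: [441.1, -243.0, 154.4]
eef_rot: [-3.142, 0.0, 1.095]
wrist_force: [-0.9, -0.1, -0.4]
finger_gap: 17.8
finger_force: 0.0
```

Run:
```python
from go import *
print(monitor.read_state()['finger_gap'],monitor.read_state()['finger_force'])
rel((441,-243,300,62.8))
```

```text
17.801384253111856 0.0
now [ 441.1 -243.   154.4] rpy [-3.1416  0.      1.0951] yawdeg 62.74 F [-0.9 -0.1 -0.4] M [-0.03  0.09 -0.04] t 6.38
rel [-1.000e-01 -1.000e-01 -1.456e+02] turn -0.06
```

Still closing; wait, then lift.

Emit:
arm_command --pt "0 0 0 0 0" --pt "0 0 0 0 0" --pt "0 0 0 0 0" --pt "0 0 0 0 0" --pt "0 0 0 0 0" --pt "0 0 0 -4 0" --pt "0 0 0 -8 0" --pt "0 0 0 -15 0" --pt "0 0 0 -25 0" --pt "0 0 0 -40 0" --pt "0 0 0 -60 0" --pt "0 0 0 -80 0" --pt "0 0 0 -100 0" --pt "0 0 0 -116 0" --pt "0 0 0 -116 0" --pt "0 0 0 -116 0"

```text
clock: 8.38
eef_pos: [440.9, -242.8, 269.8]
eef_rot: [-3.141, -0.0, 1.095]
wrist_force: [-0.2, 0.2, -3.5]
finger_gap: 11.8
finger_force: 40.0
```

Run:
```python
from fit import *
from go import rel
print(monitor.read_state()['finger_gap'],monitor.read_state()['finger_force'])
bq=[422.92,190.99,0,.0804]
h=T(bq,[[116,-100,0]])[0];print('hinge',h)
# open angle 45: door y dir world
for op in(45,):
    w=np.degrees(bq[3])+90-op; g=h+89*np.array([np.cos(np.radians(w)),np.sin(np.radians(w)),0]);print(op,w,g)
    rel((520,-150,270,w),(g[0],g[1],270,w))
a,b=shot('scene','s2.png'),shot('side','d2.png')
A=cv2.imread('pics/s2.png')[100:225,310:460];B=cv2.imread('pics/d2.png')[130:230,255:335]
C=np.zeros((600,800,3),np.uint8)
C[:300,:360]=cv2.resize(A,(360,300),interpolation=2);C[:600,360:]=cv2.resize(B,(440,550),interpolation=2)[0:600].copy().repeat(1,0) if 0 else np.pad(cv2.resize(B,(440,550),interpolation=2),((0,50),(0,0),(0,0)))
C[300:600,:360]=cv2.resize(cv2.imread('pics/s2.png')[145:205,335:407],(360,300),interpolation=2)
cv2.imwrite('pics/c2.png',C)
```

```text
11.76920900495899 39.998981952667236
hinge [546.58 100.63   0.  ]
45 49.60658067285182 [604.25 168.41   0.  ]
now [ 440.9 -242.8  269.8] rpy [-3.14 -0.    1.1 ] yawdeg 62.74 F [-0.2  0.2 -3.5] M [-0.04  0.11 -0.05] t 8.38
rel [118.7  27.8  -0.2] turn 13.14
rel [440.4 -43.2  -0.1] turn 13.14
```

View pics/c2.png

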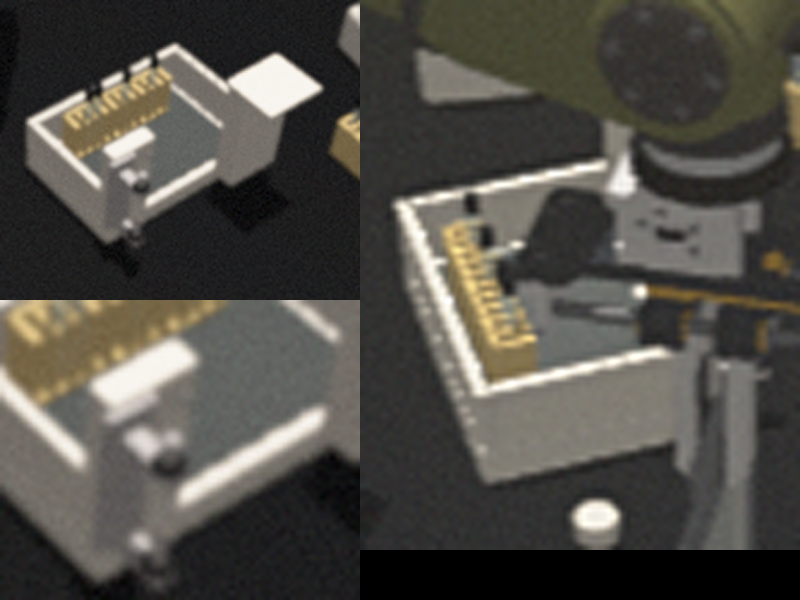

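```bash
python3 -c "
from go import *
rel((520,-150,305,62.7),(595,-15,305,62.7))"
```

```text
now [ 440.9 -242.9  269.7] rpy [-3.1402e+00 -1.0000e-04  1.0950e+00] yawdeg 62.74 F [-0.1 -0.3 -3.4] M [-0.08  0.14  0.02] t 8.47
rel [118.8  27.7 -35.4] turn 0.04
rel [273.1  32.5 -35.4] turn 0.04
```

Emit:
arm_command --pt "0 20 5 -20 0" --pt "0 60 13 -35 0" --pt "0 100 20 -35 0" --pt "0 140 28 -35 0" --pt "0 180 30 -35 0" --pt "0 220 32 -35 0" --pt "0 255 32 -35 0" --pt "0 273 32 -35 0" --pt "0 273 32 -35 0" --pt "0 273 32 -35 0"

```text
clock: 9.72
eef_pos: [594.3, -15.9, 305.3]
eef_rot: [-3.141, 0.0, 1.094]
wrist_force: [0.1, -0.3, -2.5]
finger_gap: 11.5
finger_force: 40.0
```

Run:
```python
from go import *
p=shot('wrist','w3.png');s=shot('scene','s3.png')
for n,q in(('w3',p),('s3',s)):np.save(n+'.npy',dict(view=q['view'],mtx=q['mtx'],D=q['D']),allow_pickle=True)
for dy in(4,15,26):
    from fit import T
    print(proj(p,T([422.9,191,0,.0804],[[116,-115+dy,148],[116,-115+dy,68]])))
```

```text
[[228.21 122.08]
 [245.8  123.28]]
[[221.93 112.67]
 [240.89 115.78]]
[[215.57 103.14]
 [235.93 108.2 ]]
```

View pics/w3.png

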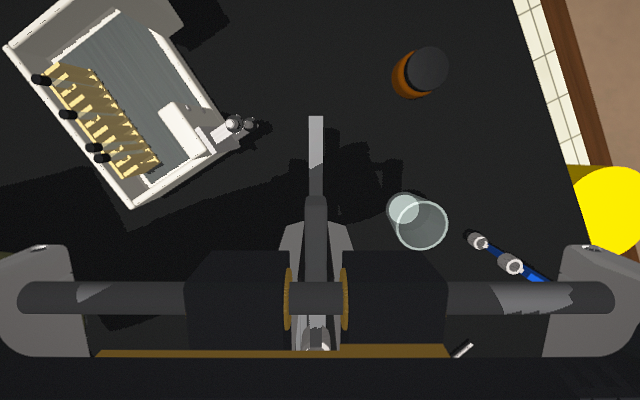

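Run:
```python
import cv2
a=cv2.imread('pics/w3.png')
cv2.imwrite('pics/w3c.png',cv2.hconcat([cv2.resize(a[90:210,120:280],(480,360),interpolation=2)[:, :],cv2.resize(a[105:150,215:255],(320,360),interpolation=2)]))
```

```text
(no output)
```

View pics/w3c.png

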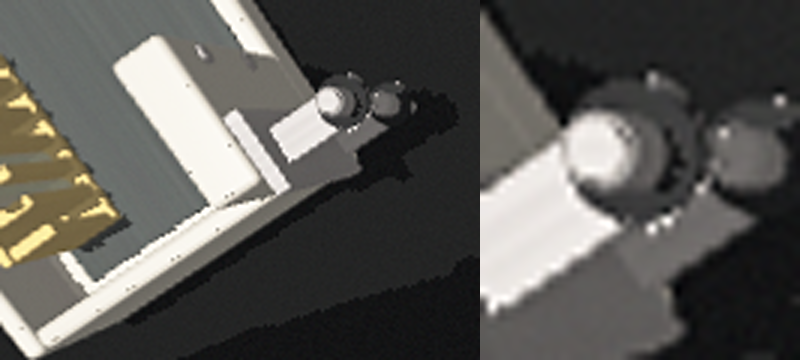

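Run:
```python
from fit import *
from go import rel
p=np.load('w3.npy',allow_pickle=True).item()
bq=[422.9,191,0,.0804]
for uv,z in(((229.75,123.75),148),((234,123.75),130.5),((246.9,124),68)):
    X=atz(p,uv,z);c,s=np.cos(.0804),np.sin(.0804);d=X[:2]-bq[:2];print(X,'bay',c*d[0]+s*d[1],-s*d[0]+c*d[1])
# held knuckle position expected from grip: hinge on door measured (400.8,-321.7) with tcp (441.1,-243.0)@62.74
d=np.array([400.8-441.1,-321.7+243.0]);w=np.radians(62.74);u=np.array([np.cos(w),np.sin(w)]);n=np.array([-u[1],u[0]]);print('knuckle rel tcp along,perp',d@u,d@n)
```

```text
[547.99  87.52 148.  ] bay 116.37381433114483 -113.19536111335623
[547.89  87.83 130.5 ] bay 116.29610323579743 -112.87041623619417
[548.24  88.24  68.  ] bay 116.68611207643141 -112.49337496965683
knuckle rel tcp along,perp -88.41793028917093 -0.22271816115659882
```

```bash
python3 -c "
from go import *
rel((660,70,300,49.6),(660,157,270,49.6),(660,157,203,49.6))"
```

```text
now [594.3 -16.  305.6] rpy [3.1415e+00 1.0000e-04 1.0939e+00] yawdeg 62.68 F [ 0.3  0.9 -3.7] M [-0.09  0.07  0.01] t 9.82
rel [106.5  18.9   5.5] turn 13.08
rel [183.8 -21.1  35.5] turn 13.08
rel [183.8 -21.1 102.5] turn 13.08
```

Emit:
arm_command --pt "0 30 6 2 4" --pt "0 70 14 5 9" --pt "0 106 19 5 13.1" --pt "0 150 0 15 13.1" --pt "0 184 -21 35 13.1" --pt "0 184 -21 60 13.1" --pt "0 184 -21 85 13.1" --pt "0 184 -21 102.5 13.1" --pt "0 184 -21 102.5 13.1" --pt "0 184 -21 102.5 13.1" --pt "0 184 -21 102.5 13.1"

```text
clock: 11.2
eef_pos: [660.6, 158.2, 204.1]
eef_rot: [3.14, -0.001, 0.866]
wrist_force: [-0.1, -0.2, -3.1]
finger_gap: 11.5
finger_force: 40.0
```

Run:
```python
from go import *
rel((605.5,155.3,203,49.6))
p=shot('wrist','w4.png');s=shot('scene','s4.png');d=shot('side','d4.png')
for n,q in(('w4',p),('s4',s),('d4',d)):np.save(n+'.npy',dict(view=q['view'],mtx=q['mtx'],D=q['D']),allow_pickle=True)
h=np.array([548,87.8])
for q in(s,d):print(proj(q,[[*h,148],[*h,68],[*h,0]]))
C=np.zeros((600,800,3),np.uint8)
C[:,:400]=cv2.resize(s['img'][130:220,360:420,::-1],(400,600),interpolation=2)
C[:,400:]=cv2.resize(d['img'][145:205,310:350,::-1],(400,600),interpolation=2)
cv2.imwrite('pics/c4.png',C)
```

```text
now [660.6 158.2 204.1] rpy [ 3.1405e+00 -1.4000e-03  8.6630e-01] yawdeg 49.64 F [-0.1 -0.2 -3.1] M [-0.05  0.15  0.04] t 11.2
rel [-37.9 -40.1   1. ] turn 0.04
[[368.17525458 172.8013705 ]
 [365.76203543 193.16521695]
 [363.8751426  209.0324882 ]]
[[325.98597925 173.32817621]
 [326.03689907 190.89330273]
 [326.07722896 204.92644285]]
```

View pics/c4.png

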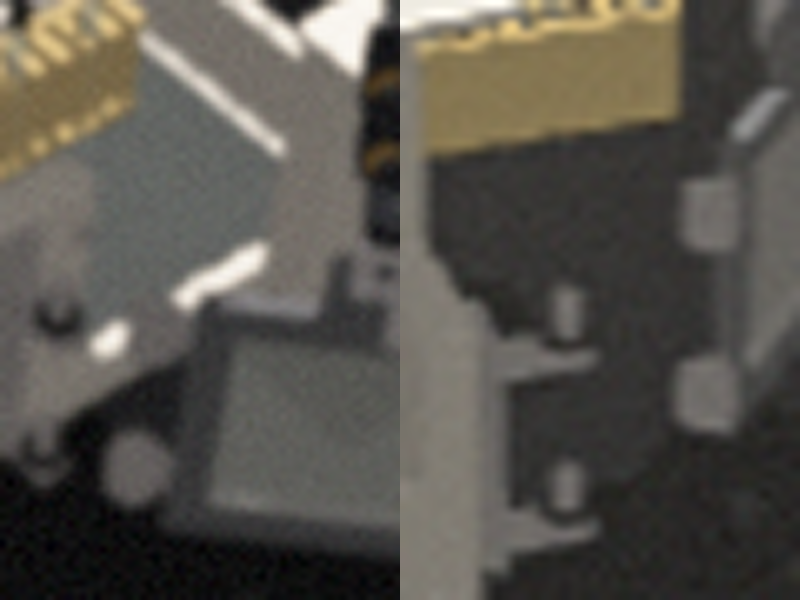

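Run:
```python
from go import *
s=np.load('s4.npy',allow_pickle=True).item();d=np.load('d4.npy',allow_pickle=True).item()
k=[603.2,90.6]
print('scene low',proj(s,[[*k,91.6]]),'obs 380.7 200.2')
print('side low/up',proj(d,[[*k,91.6],[*k,171.6]]),'obs (340.5,184.5) (341,166.5)')
print(proj(d,[[548,87.8,141]])-proj(d,[[551,87.8,141]]),proj(s,[[548,87.8,148]])-proj(s,[[548,90.8,148]]))
```

```text
scene low [[379.62989044 200.53620133]] obs 380.7 200.2
side low/up [[340.17111787 183.08541879]
 [340.60894978 165.21311688]] obs (340.5,184.5) (341,166.5)
[[-0.8019551   0.12542238]] [[-0.95092699  0.44237047]]
```

Emit:
arm_command --pt "0 -10 -10 1 0" --pt "0 -20 -20 1 0" --pt "0 -28 -30 1 0" --pt "0 -34 -36 1 0" --pt "0 -37.5 -40 1 0" --pt "0 -37.5 -40 1 0" --pt "0 -37.5 -40 3 0" --pt "0 -37.5 -40 5 0" --pt "0 -37.5 -40 7 0" --pt "0 -37.5 -40 8 0" --pt "0 -37.5 -40 8 0"

```text
clock: 12.72
eef_pos: [605.5, 155.6, 194.8]
eef_rot: [-3.141, 0.0, 0.866]
wrist_force: [-0.5, 0.6, -3.5]
finger_gap: 11.9
finger_force: 40.0
```

Emit:
arm_command --pt "0 0 0 1 0" --pt "0 0 0 2 0" --pt "0 0 0 3 0" --pt "0 0 0 4 0" --pt "0 0 0 5 0" --pt "0 0 0 5 0"

```text
clock: 13.48
eef_pos: [605.4, 155.6, 189.8]
eef_rot: [-3.141, 0.0, 0.866]
wrist_force: [-0.2, -0.5, -3.1]
finger_gap: 11.9
finger_force: 40.0
```

```bash
python3 -c "
from go import *
rel((606,155.5,188,49.6))"
```

```text
now [605.4 155.6 189.8] rpy [-3.1415e+00  2.0000e-04  8.6630e-01] yawdeg 49.64 F [-0.2 -0.5 -3.1] M [-0.03  0.13 -0.01] t 13.47
rel [0.3 0.5 1.8] turn 0.04
```

Emit:
arm_command --pt "0 0 0 0.5 0" --pt "0 0 0 1 0" --pt "0 0 0 1.5 0" --pt "0 0 0 2 0" --pt "0 0 0 2 0"

```text
clock: 14.1
eef_pos: [605.5, 155.7, 188.0]
eef_rot: [3.142, -0.0, 0.866]
wrist_force: [1.9, 2.5, -3.4]
finger_gap: 12.0
finger_force: 40.0
```

Emit:
arm_command --pt "0 0 0 0.5 0" --pt "0 0 0 1 0" --pt "0 0 0 1.5 0" --pt "0 0 0 2 0" --pt "0 0 0 2 0"

```text
clock: 14.72
eef_pos: [605.5, 155.7, 186.0]
eef_rot: [3.141, -0.0, 0.867]
wrist_force: [4.2, 3.3, -3.0]
finger_gap: 11.7
finger_force: 40.0
```

Emit:
arm_command --pt "0 0.5 0 0 0" --pt "0 1 0 0 0" --pt "0 1 0 0 0" --pt "0 1 0 0 0"

```text
clock: 15.22
eef_pos: [605.9, 156.1, 185.8]
eef_rot: [-3.141, 0.001, 0.866]
wrist_force: [0.5, 0.5, -3.6]
finger_gap: 11.9
finger_force: 40.0
```

Emit:
arm_command --pt "0 0 0 0.5 0" --pt "0 0 0 1 0" --pt "0 0 0 1.5 0" --pt "0 0 0 2 0" --pt "0 0 0 2 0"

```text
clock: 15.85
eef_pos: [606.1, 156.3, 183.9]
eef_rot: [-3.142, 0.0, 0.866]
wrist_force: [0.0, 0.4, -3.9]
finger_gap: 11.8
finger_force: 40.0
```

Emit:
arm_command --pt "0 1 0 0 0" --pt "0 2 0 0 0" --pt "0 2.5 0 0 0" --pt "0 2.5 0 0 0"

```text
clock: 16.35
eef_pos: [607.7, 158.3, 183.9]
eef_rot: [-3.142, 0.0, 0.866]
wrist_force: [0.2, 0.1, -3.6]
finger_gap: 11.6
finger_force: 40.0
```

Emit:
arm_command --pt "0 -1 1 0 0" --pt "0 -2 2 0 0" --pt "0 -2 2.5 0 0" --pt "0 -2 2.5 0 0"

```text
clock: 16.85
eef_pos: [608.2, 155.2, 183.9]
eef_rot: [-3.141, 0.0, 0.866]
wrist_force: [-2.2, 1.6, -4.0]
finger_gap: 11.8
finger_force: 40.0
```

Emit:
arm_command --pt "0 0 -1.5 0 0" --pt "0 0 -3 0 0" --pt "0 0 -5 0 0" --pt "0 0 -5 0 0"

```text
clock: 17.35
eef_pos: [604.6, 158.3, 184.1]
eef_rot: [3.141, -0.0, 0.867]
wrist_force: [0.9, -0.9, -3.9]
finger_gap: 11.8
finger_force: 40.0
```

Emit:
arm_command --pt "0 0.5 1.2 0 0" --pt "0 0.5 2.6 0 0" --pt "0 0.5 2.6 1 0" --pt "0 0.5 2.6 2 0" --pt "0 0.5 2.6 3 0" --pt "0 0.5 2.6 4 0" --pt "0 0.5 2.6 5 0" --pt "0 0.5 2.6 5 0"

```text
clock: 18.35
eef_pos: [606.8, 157.0, 178.8]
eef_rot: [-3.141, 0.0, 0.866]
wrist_force: [0.3, -0.6, -4.2]
finger_gap: 11.2
finger_force: 40.0
```

Emit:
arm_command --pt "0 0 0 1 0" --pt "0 0 0 2 0" --pt "0 0 0 3 0" --pt "0 0 0 4 0" --pt "0 0 0 4 0"

```text
clock: 18.98
eef_pos: [606.8, 157.0, 174.8]
eef_rot: [-3.141, 0.0, 0.866]
wrist_force: [-0.0, 0.6, -2.8]
finger_gap: 11.5
finger_force: 40.0
```

```bash
python3 -c "
from go import *
rel((606,155.5,172.5,49.6))"
```

```text
now [606.8 157.  174.8] rpy [-3.1414e+00  1.0000e-04  8.6640e-01] yawdeg 49.64 F [-0.   0.6 -2.8] M [-0.05  0.16 -0.02] t 18.98
rel [-1.7  0.4  2.3] turn 0.04
```

Emit:
arm_command --pt "0 0 0 0.5 0" --pt "0 0 0 1 0" --pt "0 0 0 1.5 0" --pt "0 0 0 1.5 0"

```text
clock: 19.48
eef_pos: [606.8, 157.0, 173.4]
eef_rot: [-3.142, 0.0, 0.866]
wrist_force: [-0.4, 0.3, -4.4]
finger_gap: 11.9
finger_force: 40.0
```

Emit:
arm_command --pt "0 0 0 0.4 0" --pt "0 0 0 0.8 0" --pt "0 0 0 1.2 0" --pt "0 0 0 1.2 0"

```text
clock: 19.98
eef_pos: [606.9, 157.1, 172.4]
eef_rot: [3.141, -0.0, 0.866]
wrist_force: [0.6, 0.9, -2.2]
finger_gap: 11.5
finger_force: 40.0
```

Emit:
arm_command --pt "0 0 0 0.3 0" --pt "0 0 0 0.6 0" --pt "0 0 0 0.6 0" --pt "0 0 0 0.6 0"

```text
clock: 20.48
eef_pos: [607.0, 157.1, 172.1]
eef_rot: [3.141, -0.001, 0.866]
wrist_force: [0.6, 1.0, 3.9]
finger_gap: 11.5
finger_force: 40.0
```

```bash
python3 -c "
from go import *
rel((606,155.5,172.5,49.6))"
```

```text
now [607.  157.1 172.1] rpy [ 3.1411e+00 -7.0000e-04  8.6650e-01] yawdeg 49.64 F [0.6 1.  3.9] M [-0.03  0.22 -0.06] t 20.48
rel [-1.9  0.3 -0.4] turn 0.04
```

Emit:
arm_command --pt "0 0 0 -0.3 0" --pt "0 -0.1 -4.7 -0.3 -3" --pt "0 -0.5 -9.3 -0.3 -6" --pt "0 -1.1 -13.9 -0.3 -9" --pt "0 -1.9 -18.5 -0.3 -12" --pt "0 -3 -23 -0.3 -15" --pt "0 -3 -23 -0.3 -15"

```text
clock: 21.35
eef_pos: [587.4, 169.7, 172.0]
eef_rot: [3.141, -0.0, 1.128]
wrist_force: [1.4, 1.2, 1.1]
finger_gap: 11.8
finger_force: 40.0
```

```bash
python3 -c "
from go import *
rel((606,155.5,172.5,64.6))"
```

```text
now [587.4 169.7 172. ] rpy [ 3.1411 -0.      1.1283] yawdeg 64.65 F [1.4 1.2 1.1] M [-0.23 -0.13  0.07] t 21.35
rel [-4.8 22.9 -0.4] turn 0.05
```

Smooth, with low forces. Continue 24° more.

Emit:
arm_command --pt "0 -0.1 -4.7 0 -3" --pt "0 -0.5 -9.3 0 -6" --pt "0 -1.1 -13.9 0 -9" --pt "0 -1.9 -18.5 0 -12" --pt "0 -3 -23 0 -15" --pt "0 -4.4 -27.5 0 -18" --pt "0 -5.9 -31.9 0 -21" --pt "0 -7.7 -36.2 0 -24" --pt "0 -7.7 -36.2 0 -24"

```text
clock: 22.48
eef_pos: [551.4, 178.5, 172.2]
eef_rot: [3.141, -0.001, 1.546]
wrist_force: [-0.5, 3.9, 3.3]
finger_gap: 12.1
finger_force: 40.0
```

```bash
python3 -c "
from go import *
rel((606,155.5,172.5,88.6))"
```

```text
now [551.4 178.5 172.2] rpy [ 3.1412e+00 -7.0000e-04  1.5459e+00] yawdeg 88.57 F [-0.5  3.9  3.3] M [ 0.51  0.12 -0.01] t 22.48
rel [-21.6  55.1  -0.3] turn -0.03
```

Emit:
arm_command --pt "0 0.4 -1.6 0 -1" --pt "0 0.4 -3.1 0 -2" --pt "0 0.3 -4.7 0 -3" --pt "0 0.2 -6.2 0 -4" --pt "0 0.2 -6.2 0 -4"

```text
clock: 23.1
eef_pos: [545.1, 178.7, 172.1]
eef_rot: [3.141, -0.0, 1.618]
wrist_force: [0.4, 5.7, 4.4]
finger_gap: 11.3
finger_force: 40.0
```

Emit:
arm_command --pt "0 0 -0.8 0 -0.5" --pt "0 0 -1.6 0 -1" --pt "0 0 -1.6 0 -1"

```text
clock: 23.48
eef_pos: [543.5, 178.6, 172.1]
eef_rot: [3.141, -0.0, 1.635]
wrist_force: [-0.3, 4.0, 5.0]
finger_gap: 11.9
finger_force: 40.0
```

Emit:
arm_command --pt "0 0 -0.8 0 -0.5" --pt "0 0 -1.6 0 -1" --pt "0 0 -1.6 0 -1"

```text
clock: 23.85
eef_pos: [542.0, 178.5, 172.1]
eef_rot: [3.141, -0.0, 1.652]
wrist_force: [-0.7, 4.9, 5.4]
finger_gap: 11.7
finger_force: 40.0
```

```bash
python3 -c "
from go import *
rel((606,155.5,172.5,94.6))"
```

```text
now [542.  178.5 172.1] rpy [ 3.1413e+00 -2.0000e-04  1.6521e+00] yawdeg 94.66 F [-0.7  4.9  5.4] M [ 0.53  0.2  -0.06] t 23.85
rel [-28.1  62.   -0.4] turn 0.06
```

Emit:
arm_command --pt "0 0.5 -0.8 -0.2 -0.5" --pt "0 0.5 -1.2 -0.2 -0.8" --pt "0 0.5 -1.2 -0.2 -0.8"

```text
clock: 24.22
eef_pos: [540.6, 178.6, 172.0]
eef_rot: [-3.141, 0.0, 1.666]
wrist_force: [-0.7, 1.4, 3.0]
finger_gap: 11.9
finger_force: 40.0
```

Run:
```python
from go import *
rel((606,155.5,172.5,94.6))
s=shot('scene');d=shot('side')
C=np.zeros((600,800,3),np.uint8)
C[:,:400]=cv2.resize(s['img'][110:230,350:430,::-1],(400,600),interpolation=2)
C[:,400:]=cv2.resize(d['img'][115:205,285:345,::-1],(400,600),interpolation=2)
cv2.imwrite('pics/c5.png',C)
```

```text
now [540.6 178.6 172. ] rpy [-3.1412e+00  3.0000e-04  1.6659e+00] yawdeg 95.45 F [-0.7  1.4  3. ] M [-0.1   0.07 -0.04] t 24.23
rel [-29.2  62.9  -0.5] turn 0.85
```

View pics/c5.png

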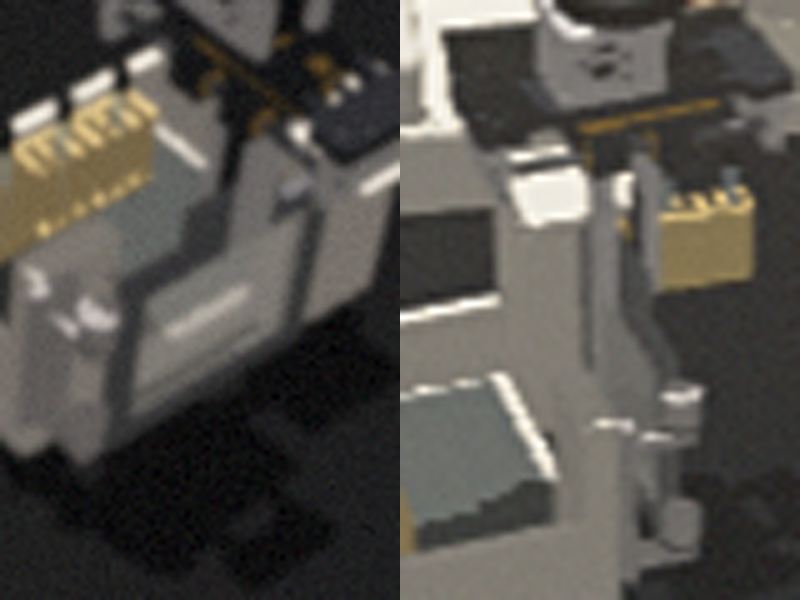

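The door hangs with both knuckles down, and it is nearly shut along the keeper post. I'll creep on until the stop pushes back.

Emit:
arm_command --pt "0 0 -0.8 0 -0.5" --pt "0 0 -1.6 0 -1" --pt "0 0 -1.6 0 -1"

```text
clock: 24.7
eef_pos: [539.9, 178.5, 172.1]
eef_rot: [3.14, -0.0, 1.683]
wrist_force: [7.7, 1.6, -1.2]
finger_gap: 11.6
finger_force: 40.2
```

Emit:
arm_command --pt "0 0 -0.8 0 -0.5" --pt "0 0 -1.6 0 -1" --pt "0 0 -1.6 0 -1"

```text
clock: 25.08
eef_pos: [538.8, 178.4, 172.1]
eef_rot: [3.138, -0.0, 1.7]
wrist_force: [11.5, 1.8, -5.2]
finger_gap: 12.1
finger_force: 41.1
```

Run:
```python
from go import *
rel((606,155.5,172.5,94.6))
```

```text
now [538.8 178.4 172.1] rpy [ 3.1382e+00 -2.0000e-04  1.6999e+00] yawdeg 97.4 F [11.5  1.8 -5.2] M [ 0.29 -2.29 -0.79] t 25.07
rel [-31.3  63.7  -0.2] turn 2.8
```

Emit:
arm_command --pt "0 0 1.5 0 1" --pt "0 0 2 0 1.3" --pt "0 0 2 0 1.3" --pt "0.2 0 2 0 1.3" --pt "0.4 0 2 0 1.3" --pt "0.4 0 2 0 1.3" --pt "0.4 0 2 0 1.3" --pt "0.4 0 2 0 1.3" --pt "0.4 0 2 0 1.3" --pt "0.4 0 2 0 1.3" --force 20

```text
clock: 26.32
eef_pos: [539.5, 178.7, 172.1]
eef_rot: [-3.142, 0.0, 1.678]
wrist_force: [0.6, 0.1, 0.4]
finger_gap: 37.6
finger_force: 0.0
```

Emit:
arm_command --pt "0.4 0 0 -5 0" --pt "0.4 0 0 -15 0" --pt "0.4 0 0 -30 0" --pt "0.4 0 0 -50 0" --pt "0.4 0 0 -75 0" --pt "0.4 0 0 -100 0" --pt "0.4 0 0 -130 0" --pt "0.4 0 0 -150 0" --pt "0.4 0 0 -150 0" --pt "0.4 0 0 -150 0"

```text
clock: 27.58
eef_pos: [539.3, 178.6, 321.5]
eef_rot: [-3.141, 0.0, 1.678]
wrist_force: [0.3, 0.4, 0.2]
finger_gap: 37.6
finger_force: 0.0
```

Run:
```python
from go import *
rel((606,155.5,172.5,94.6))
w=shot('wrist');s=shot('scene');d=shot('side')
np.save('w6.npy',dict(view=w['view'],mtx=w['mtx'],D=w['D']),allow_pickle=True)
C=np.zeros((600,800,3),np.uint8)
C[:320,:400]=cv2.resize(s['img'][115:215,345:470,::-1],(400,320),interpolation=2)
C[320:,:400]=cv2.resize(d['img'][120:204,280:400,::-1],(400,280),interpolation=2)
C[:,400:]=cv2.resize(w['img'][30:330,220:420,::-1],(400,600),interpolation=2)
cv2.imwrite('pics/c6.png',C)
```

```text
now [539.3 178.6 321.5] rpy [-3.1407e+00  1.0000e-04  1.6779e+00] yawdeg 96.14 F [0.3 0.4 0.2] M [-0.02  0.14 -0.01] t 27.57
rel [-30.1  64.  149. ] turn 1.54
```

View pics/c6.png

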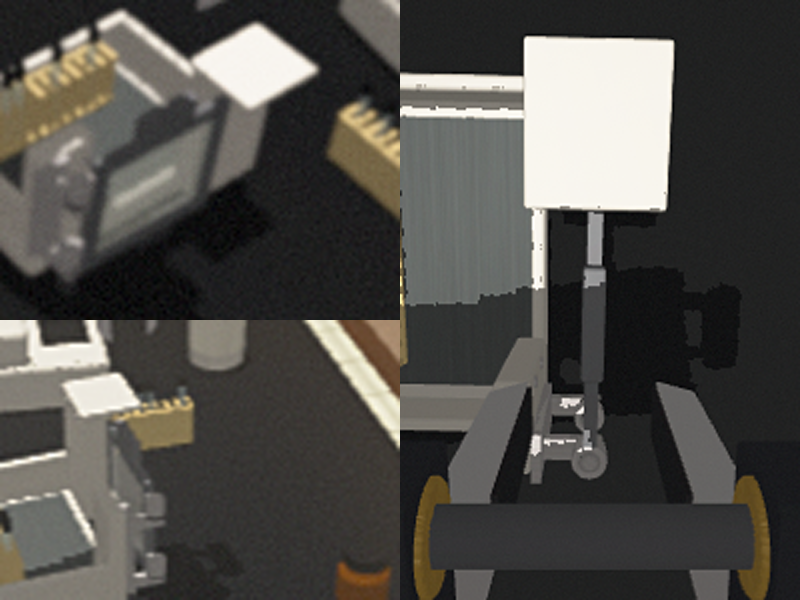

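The door hangs on both pins, parallel to the doorway with its free corner under the keeper roof, and the gripper is clear above it.

```bash
python3 -c "
from cell import job
print(job.sign_off())"
```

```text
the job is handed in; nothing more can be done
None
```

The door is hung on both pins and swung shut until it met its stop under the keeper, then let go with the arm clear, and the job was handed in at about 28 s; sign-off returned no verdict.

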